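Index the sample slide and read the middle tin with the hand-held grain reader

ROBOT

A 7-joint arm with a two-finger parallel gripper is mounted at the origin on a cart in front of the work surface, level with it; the furniture and walls round the work are solid. World frame = base frame: x ahead of the robot, y to its left, z up, the work surface at z = 0. Lengths are in m, angles in rad, forces in N, time in s.
With the tool pointing down it reaches from about 0.4 to 0.85 m from the base axis. Payload 10.4 kg.
Tool frame: the origin (TCP) lies midway between the tips of the shut fingers; the grasp point (between the pads) lies 19 mm behind it; z points along the fingers, y is the line along which they close (so a half turn about z gives the same grasp; the last joint's range is limited). The gripper opens to 85 mm and grips with 20 to 120 N. Pads are 22 mm wide; open, the fingers measure 114 mm over their backs; the gripper's body (76 mm by 85 mm) begins 54 mm behind the grasp point. The pads swing forward as they close: fully open they stand 13 mm farther back than shut.
Start: joints at [-1.222, 0.332, -0.065, 1.46, 0.022, 1.35, -0.088], TCP at [0.227, 0.582, 0.231] pointing down, gripper open.
Joint ranges: [-2.6, 2.6], [-0.5, 2.12], [-1.47, 1.34], [0.16, 2.42], [-1.27, 4.41], [0.06, 2.06], [-2.6, 2.6]. Speed limits (rad/s): [2.22, 2.22, 2.79, 2.79, 3.14, 3.14, 3.14].

INTERFACE

Orientations are given as a unit quaternion [x, y, z, w].
In Python, from workcell import monitor, eyes, manip gives the robot as it stands.
- The arm moves only by the tool send_rows, never from a script. Its arguments are lists of equal length, an entry for each row: "offset": the shift along the tool's x, y, z in mm, a list of three; "roll": the turn about the tool's z in rad. In form: {"offset": [[tx, ty, tz], ...], "roll": [roll, ...]}. A call has exactly 5 rows; each row is the pose to reach, as a shift and turn from the pose commanded when the call began, along the tool's axes at that moment; what a row does not reach only later rows make up. A row lasts 1/12 s, in which the tool goes at most 41.7 mm and 7.16 degrees, less where a joint would pass 70% of its speed; a pose out of reach is approached as far as the arm can. A call with a gripper value outside its range is refused whole. "jaw" is the opening, from 0 (shut) to 1 (fully open), set as the call begins (left out, the last holds). The fingers move at their own pace and stop on an object; "newtons" is the grip in N (left out, the last holds). Time passes only in rows, so rows that repeat a pose let the fingers close, or fill a call up. It gives the time, the measured TCP pose, the force and the opening at its end, in the units of the state.
- monitor.get_obs(): the state, without advancing time (a new reading comes with each control period).
- eyes.camera(name): name is "side" or "top"; returns (picture, depth): 420x560x3 uint8, blue, green, red; 420x560 float32, m along the optical axis (not along the pixel's ray), 0 where there is no reading.
- eyes.camera_params(name): a dict with "fovy" (degrees; the focal length in pixels is half the picture's height over the tangent of half this angle, whatever the lens; pixels are square), "cx", "cy" (the principal point, pixels), "k1" (the pictures are not rectified: a ray, as slopes to the right and down, at radius r is drawn at 1 + k1 r^2 times it, then the intrinsics apply), "R" (3x3) and "t" (3): a world point X has camera coordinates R X + t. Camera axes: x right, y down, z forward; pixel columns grow to the right and rows downward; lengths in m; the calibration is good to about 2 mm. A picture is of the moment at which its call begins. camera_params takes no time and is no camera call.
- manip.hand_in(): hands the job in, once; it reports no verdict.
The state is a dict: "clock": time; "joint_pos": joint angles; "joint_velocities": joint speeds; "tau": joint torques, N m; "position": TCP position; "ee_rot": TCP orientation; "ft_force": force on the tool from outside, world axes, zero at the start; "torque": the same for the moment, N m; "grip_width": opening from 0.0 (shut) to 1.0 (fully open).
Only numpy, scipy, OpenCV 4.12 (cv2) and the standard library are available. Lean on these libraries where they do the work, as an engineer would, in place of code of your own. Each camera call takes 0.05 s, during which the arm holds its last target. There are 200 camera calls.

TASK

The first tin on the sample slide has been read. First slide the carrier by its upright grip fin, fin toward the frame, on to the next station, until the middle tin clicks into place centred under the round opening of the reading frame, and let go of the fin; then lift the hand-held reader out of its stand and hold its round nose flat on the middle tin's window, inside the black ring, the reader square to the sloping window, pressing only lightly so that the spring nose goes in about half way and never bottoms. Finish while still holding the reader steadily in that position, and leave the other things on the bench alone.

Things in the scene. Friction and masses are not known exactly. Their poses are not given: they have to be found in the camera images.
- slide_base: Sample slide, fixed to the bench: grey deck 144 x 340 mm, sloping 0.35 rad, low at its -x edge, high at +x, its centre 55 mm up; two rails along y; in the middle an aluminium reading frame (126 x 92 mm bridge, y -46 to +46 mm, top 54 mm off the deck) with a 66 mm round opening. Origin on the bench under the slide's middle, z up, x uphill, y along the rails.
- carrier (a joint): Carrier's place on the rails, m, growing toward +y of slide_base. Spring-ball notches at 0 (first tin under the frame), 0.064 (middle tin), 0.128 (third). A notch draws it in from 3 mm either side and holds with about 9 N; moving takes under 12 N. Starts between the first two. It is a plate 80 x 240 x 14 mm (top 26 mm off the deck) with three 56 mm tins, 64 mm apart, 18 mm proud.
- fin_top (a point): Middle of the top edge of the carrier's upright steel grip fin, at the carrier's -y end: 14 mm thick (along the rails), 36 mm wide, standing 58 mm off the carrier plate, square to the slope, 25 mm from the nearest tin. Push it, or pinch it across the 14 mm. Moves with the carrier; axes as window_spot's.
- window_spot (a point): The marked spot: centre of the black ring (30 mm inner diameter) on the flat, rigid clear window of the middle tin, 43 mm off the deck, 11 mm below the frame's top. z: outward normal of the window (0.35 rad from vertical, toward -x of the slide), y along the rails, x uphill. Moves with the carrier.
- stand: Reader's charging stand, fixed to the bench: white round cup, 86 mm wide at the foot, 49 mm at the rim, 54 mm high. Origin under its centre, z up. The reader stands upright in it, shoulders on the rim, 4 mm play round the snout; lift it straight up at least 50 mm to clear it.
- reader: Hand-held grain reader, about 0.22 kg: grey case 40 mm (x) by 32 mm (y), black snout of 26 mm and steel spring nose of 18 mm diameter below. Origin: centre of the nose face when not pressed in; z from the nose up along the case, which runs from z = 45 to 150 mm. Upright in the stand, yawed. Hold it across its 32 mm faces (y).
- reader_grip (a point): Centre of the reader's ribbed grip, on its axis 115 mm above the unpressed nose face; axes as the reader's.
- nose_tip (a point): Centre of the flat face of the steel spring nose; moves with the nose; axes as the reader's.
- reader_nose (a joint): How far the spring nose is pushed into the snout, m: 0 out, 0.009 fully in (bottomed). The spring takes 1.8 N to start and 0.7 N more for each mm (about 5 N half way).
- tin_full: Open aluminium sample tin with grain, 62 mm wide, 24 mm high, beside the stand; origin under its centre. Leave alone.
- small_weight: Small brass-coloured knob weight, 24 mm wide, 26 mm high, beside the stand. Leave alone.
- tweezers: Steel tweezers lying flat, 133 mm long, 10 mm high, between stand and slide. Leave alone.
- loupe: Black magnifier lying flat, 149 mm long, 12 mm high, in front of the slide. Leave alone.
- tin_empty: Empty aluminium tin, 56 mm wide, 27 mm high, behind the stand. Leave alone.
- tin_lid: Aluminium tin lid with a knob, 58 mm wide, 16 mm high, behind the stand. Leave alone.
- big_weight: Large brass-coloured knob weight, 38 mm wide, 40 mm high, behind the stand. Leave alone.
Not all that is in view belongs to the job. What is meant by the reader is not blue, and is the smaller of those in its own colour.

How it is judged:
On the way, in this order (a step that is already met when the one before it is completed fails the run):
1. the carrier rests by itself in the notch of the second station, the fin let go (value of joint carrier between 0.0615 and 0.0665 m and contact force between the fingers and slide_base below 0.3 N), for 0.3 s.
2. the reader is lifted out of its stand (z of reader in the frame of stand above 0.055 m and contact force between the fingers and reader above 2 N and contact force between reader and stand below 0.3 N), for 0.1 s.
At the end, for the whole second after the job is handed in: Carrier in the second notch (0.064 m, within 2.5 mm); nose face on the middle window, centre within 6 mm of the ring's centre; reader within 0.12 rad of square to it; nose pushed in 2 to 7.5 mm with 1.5 to 10 N; reader still gripped and at rest, fingers clear of the slide (all of step 1 and distance between nose_tip and window_spot below 0.006 m and angle between the z axis of reader and the z axis of window_spot, either way round below 0.12 rad and value of joint reader_nose between 0.002 and 0.0075 m and contact force between reader_nose and slide_base between 1.5 and 10 N and contact force between the fingers and reader above 2 N and linear speed of reader below 0.01 m/s); the arm keeps its last pose, push and grip.
It fails at once if the window or the slide was struck or pressed hard with the reader (over 15 N) (contact force between reader and slide_base above 15 N).
It fails at once if another thing on the bench was moved (over 20 mm) (distance of any of tin_full, small_weight, tweezers, loupe, tin_empty, tin_lid, big_weight from where it was at the start of the episode above 0.02 m).
It also fails if it takes over 51 s, if anything falls off the work surface, if the arm or the gripper's body presses on something with over 40 N, if the wrist force passes 120 N, or if a joint passes its speed limit or range.

## Working session

There is one attempt and no reset: what is moved stays moved. The work goes in short steps, Python scripts to look and compute and a tool call to move; the robot and the scene stay as the last step left them, time stands still between calls to the robot, and variables do not carry over. Pictures are saved under pics/ and viewed, on a budget of 10 in all, crops included, one or two more only if the job needs it, and the job is handed in when it is done.

Besides the shell and the picture viewer there is one more tool, called after "Call:" as a command line: name --pt "numbers of a row" for each row, then --argument value for the rest. send_rows: Moves the arm, as the interface text tells. Its arguments: {"type":"object","properties":{"offset":{"type":"array"},"roll":{"type":"array"},"jaw":{"type":"number"},"newtons":{"type":"number"}},"required":["offset","roll"]}

```bash
ls; mkdir -p pics
cat > h.py <<'E'
import numpy as np, cv2
from workcell import monitor, eyes, manip
from scipy.spatial.transform import Rotation as Ro
def save(n,f):
    im,d=eyes.camera(n); cv2.imwrite('pics/'+f+'.png',im); np.savez('pics/'+f+'.npz',im=im,d=d); return im,d
def K(n):
    p=eyes.camera_params(n); f=210/np.tan(np.radians(p['fovy'])/2)
    return p,f
def slopes(n,uv):
    p,f=K(n); uv=np.atleast_2d(np.array(uv,float)); M=np.array([[f,0,p['cx']],[0,f,p['cy']],[0,0,1]])
    return cv2.undistortPoints(uv[:,None],M,np.array([p['k1'],0,0,0.]),).reshape(-1,2)
def ray(n,uv):
    p,f=K(n); s=slopes(n,uv); R=np.array(p['R']);t=np.array(p['t'])
    return -R.T@t, np.c_[s,np.ones(len(s))]@R
def plane(n,uv,z):
    o,d=ray(n,uv); return o+d*((z-o[2])/d[:,2])[:,None]
def cloud(n,d):
    H,W=d.shape; v,u=np.mgrid[:H,:W]; o,r=ray(n,np.c_[u.ravel(),v.ravel()])
    return (o+r*d.ravel()[:,None]).reshape(H,W,3)
def proj(n,X):
    p,f=K(n); c=np.atleast_2d(X)@np.array(p['R']).T+np.array(p['t']); s=c[:,:2]/c[:,2:]
    r2=(s**2).sum(1,keepdims=True); return s*(1+p['k1']*r2)*f+[p['cx'],p['cy']]
E
python3 - <<'E'
from h import *
a,_=save('top','top0'); b,_=save('side','side0')
for n in('top','side'):
    p=eyes.camera_params(n); print(n,p['fovy'],p['k1'],p['cx'],p['cy'],-np.array(p['R']).T@np.array(p['t']),np.array(p['R']).round(3).tolist())
print(monitor.get_obs())
E
```

```text
pics
top 52.22912411588469 0.01774320897253636 285.84330615336347 211.2955040931341 [ 0.38573066 -0.09717187  1.11085987] [[-0.022, -1.0, -0.004], [-0.988, 0.022, -0.151], [0.151, 0.001, -0.989]]
side 56.487606169617735 -0.063201059178458 278.82704507091375 205.97811598545246 [0.66168083 0.56851382 0.93182296] [[-0.984, 0.18, 0.003], [0.134, 0.741, -0.658], [-0.121, -0.646, -0.753]]
{'clock': 0.1, 'joint_pos': array([-1.22157395,  0.33282931, -0.06469434,  1.46083835,  0.02159743,
        1.34990464, -0.08848621]), 'joint_velocities': array([-9.84630698e-05, -8.42657162e-04, -8.87083435e-04, -2.16792002e-03,
        5.79110665e-04,  1.86725009e-03,  2.64816530e-03]), 'tau': array([ 2.35461575e-04, -6.26741266e+01,  4.85707854e-02, -3.92431784e+01,
        1.61975896e-02,  6.85762614e-03,  4.34789672e-05]), 'position': array([0.22695621, 0.58198239, 0.23059165]), 'ee_rot': array([ 1.84828941e-01,  9.82770497e-01, -6.35741785e-04, -9.08423180e-05]), 'ft_force': array([0.34122328, 0.06107053, 0.16248993]), 'torque': array([ 0.00298259, -0.01555816, -0.00239579]), 'grip_width': 0.9978251942247974}
```

View pics/top0.png

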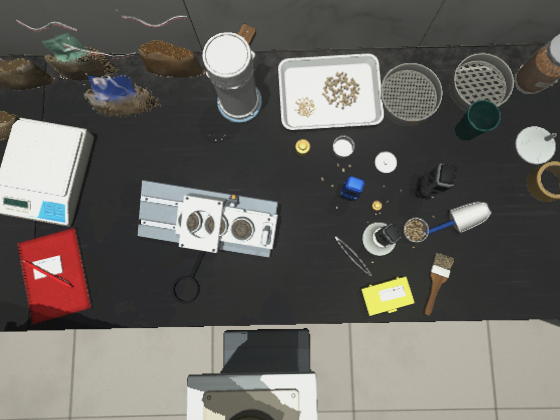

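View pics/side0.png

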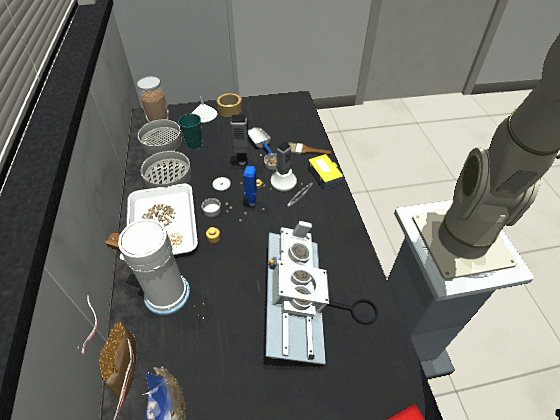

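The top view (camera up is world +x, left is world +y) shows the slide around (208,218) with its frame at (200,222). The fin is at the right end of the carrier, near (266,234). The reader stands in the white stand at about (380,237). The blue one at (352,187) and the bigger grey one at (437,180) are decoys. The side view agrees: slide (297,295), reader (284,165). Next I'll measure from enlarged crops.

Run:
```python
from h import *
a=np.load('pics/top0.npz'); b=np.load('pics/side0.npz')
def crop(im,x,y,w,h,s): return cv2.resize(im[y:y+h,x:x+w],None,fx=s,fy=s,interpolation=cv2.INTER_CUBIC)
A=crop(a['im'],130,170,160,100,5); 
B=crop(a['im'],350,200,80,60,5); C=crop(b['im'],255,130,80,60,5)
cv2.imwrite('pics/c1.png',A[:, :800]); 
cv2.imwrite('pics/c2.png',np.vstack([np.hstack([B,C]),crop(b['im'],255,215,160,60,5)]))
P=cloud('top',a['d'])
# slide deck cloud
for (x,y) in [(160,185),(255,202),(160,240),(250,250),(145,210),(200,205),(215,240),(266,234),(266,228),(243,205),(192,240)]: print('top',x,y,P[y,x].round(4))
# deck plane fit: patch points in slide region
m=np.zeros(P.shape[:2],bool); m[180:258,138:280]=1
Q=P[m]; z=Q[:,2]; 
# RANSAC plane
best=0;rng=np.random.default_rng(0)
Q=Q[(z>.02)]
for i in range(2000):
    t=Q[rng.choice(len(Q),3,False)]; n=np.cross(t[1]-t[0],t[2]-t[0]); L=np.linalg.norm(n)
    if L<1e-6: continue
    n/=L; n*=np.sign(n[2])
    if n[2]<.9 or n[2]>.96: continue
    k=(abs((Q-t[0])@n)<.0015)
    if k.sum()>best: best=k.sum();bk=k
c=Q[bk].mean(0); n=np.linalg.svd(Q[bk]-c,full_matrices=False)[2][2]; n*=np.sign(n[2])
print('plane',best,len(Q),c,n,'tilt',np.arccos(n[2]),'az',np.degrees(np.arctan2(n[1],n[0])))
h=(Q-c)@n; print(np.histogram(h,bins=np.arange(-.06,.12,.004)))
```

```text
top 160 185 [0.616  0.2126 0.0765]
top 255 202 [ 0.5678 -0.0212  0.079 ]
top 160 240 [ 0.4872  0.2324 -0.0008]
top 250 250 [ 0.4538 -0.0041  0.0347]
top 145 210 [0.558  0.2549 0.055 ]
top 200 205 [0.5561 0.1046 0.1212]
top 215 240 [0.4757 0.0738 0.0934]
top 266 234 [ 0.4828 -0.0498  0.1375]
top 266 228 [ 0.4988 -0.0491  0.1179]
top 243 205 [0.5624 0.009  0.0709]
top 192 240 [0.4767 0.1281 0.0952]
plane 1686 7850 [0.54500286 0.13698249 0.05729692] [-0.33456981  0.06390536  0.94020165] tilt 0.3475744833615102 az 169.18632630746328
(array([   0,    0,    0,    0,    0,    0,    0,    0,    0,    0,    0,
          0,    3,   67, 1370, 1573,  153,  258,  105,   69,  282, 1037,
        281,   57,   48,  558,  374,  168, 1050,  232,    6,    6,    4,
          3,    6,   54,   30,    2,    0,    0,    0,    0,    0,    0]), array([-6.00000000e-02, -5.60000000e-02, -5.20000000e-02, -4.80000000e-02,
       -4.40000000e-02, -4.00000000e-02, -3.60000000e-02, -3.20000000e-02,
       -2.80000000e-02, -2.40000000e-02, -2.00000000e-02, -1.60000000e-02,
       -1.20000000e-02, -8.00000000e-03, -4.00000000e-03,  5.55111512e-17,
        4.00000000e-03,  8.00000000e-03,  1.20000000e-02,  1.60000000e-02,
        2.00000000e-02,  2.40000000e-02,  2.80000000e-02,  3.20000000e-02,
        3.60000000e-02,  4.00000000e-02,  4.40000000e-02,  4.80000000e-02,
        5.20000000e-02,  5.60000000e-02,  6.00000000e-02,  6.40000000e-02,
        6.80000000e-02,  7.20000000e-02,  7.60000000e-02,  8.00000000e-02,
        8.40000000e-02,  8.80000000e-02,  9.20000000e-02,  9.60000000e-02,
        1.00000000e-01,  1.04000000e-01,  1.08000000e-01,  1.12000000e-01,
        1.16000000e-01]))
```

View pics/c1.png

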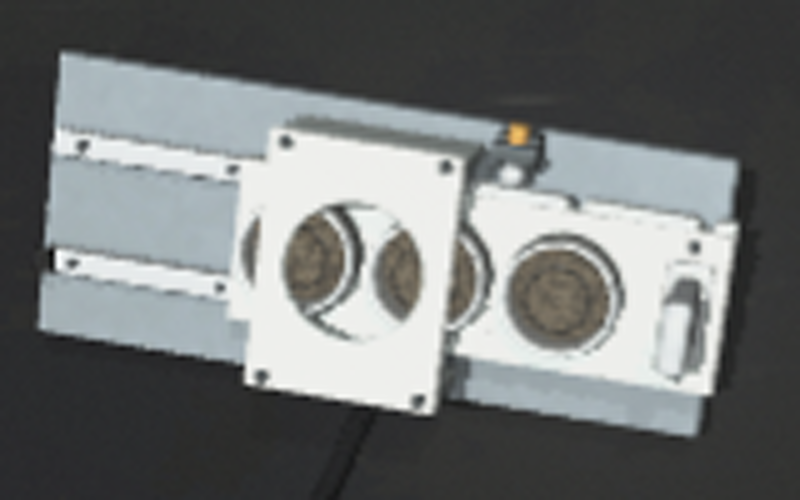

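View pics/c2.png

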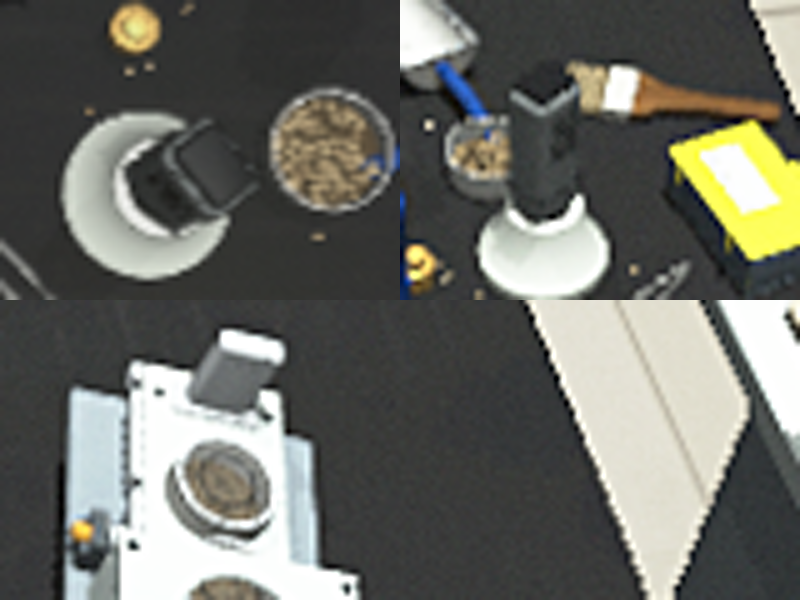

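The crops show the deck corners at (60,52), (738,160), (697,436) and (40,330), the opening centred near (355,270), the third tin at (562,296) and the fin top at about (675,340). The reader's case top is around (212,168) in the stand crop. I'll turn these into coordinates.

Run:
```python
from h import *
a=np.load('pics/top0.npz'); b=np.load('pics/side0.npz')
c0=np.array([0.545,0.137,0.0573]); n=np.array([-.3346,.0639,.9402]); n/=np.linalg.norm(n)
def onpl(name,uv,c,n):
    o,d=ray(name,uv); return o+d*(((c-o)@n)/(d@n))[:,None]
cr=lambda p: np.array(p,float)/5+[130-.4,170-.4]
C=onpl('top',cr([(60,52),(738,160),(697,436),(40,330)]),c0,n)
print('corners',C.round(4),[np.linalg.norm(C[i]-C[(i+1)%4]).round(4) for i in range(4)],'ctr',C.mean(0).round(4))
yax=(C[0]-C[1])+(C[3]-C[2]); yaw=np.arctan2(-yax[0],yax[1]); print('yaw',yaw)
ctr=C.mean(0); 
Rz=Ro.from_euler('z',yaw)*Ro.from_euler('y',-.35); A=Rz.as_matrix(); print(A.round(3))
org=np.array([ctr[0],ctr[1],.055])
for name,uv,h in [('opening',cr([(355,270)]),.054),('frame corners',cr([(278,120),(478,152),(435,415),(243,383)]),.054),('tin1,3',cr([(318,258),(562,297)]),.044),('fin edges',cr([(688,305),(672,378),(664,375),(692,308)]),.084)]:
    X=onpl('top',uv,org+A[:,2]*h,A[:,2]); print(name,X.round(4).tolist(),'local',((X-org)@A).round(4).tolist(),'mean local',((X-org)@A).mean(0).round(4))
for nm,D in (('top',a),('side',b)):
    P=cloud(nm,D['d']); L=(P-org)@A
    m=(abs(L[...,0])<.06)&(L[...,1]>-.25)&(L[...,1]<-.05)&(L[...,2]>.07)&(L[...,2]<.1)
    print(nm,'fin',m.sum(),L[m].min(0).round(4),L[m].max(0).round(4),np.median(L[m],0).round(4))
    # deck check
    k=(abs(L[...,0])<.07)&(L[...,1]>.1)&(L[...,1]<.165)&(abs(L[...,2])<.02); print('deckh',np.median(L[k],0).round(4))
    # reader
    m=(P[...,2]>.145)&(P[...,2]<.175)&(abs(P[...,0]-.5)<.08)&(P[...,1]<-.2)&(P[...,1]>-.42)
    Q=P[m]; print('reader top',m.sum(),Q.mean(0).round(4),Q.min(0).round(4),Q.max(0).round(4))
    if m.sum()>5: print(cv2.minAreaRect((Q[:,:2]*1000).astype(np.float32)))
    v,u=np.nonzero(m); print(u.min(),u.max(),v.min(),v.max())
g=cv2.cvtColor(a['im'],cv2.COLOR_BGR2HSV)
```

```text
corners [[ 0.6291  0.2573  0.079 ]
 [ 0.5674 -0.0755  0.0797]
 [ 0.4359 -0.0513  0.0313]
 [ 0.4968  0.2799  0.0304]] [np.float64(0.3385), np.float64(0.1423), np.float64(0.3368), np.float64(0.1427)] ctr [0.5323 0.1026 0.0551]
yaw -0.18252478451285054
[[ 0.924  0.182 -0.337]
 [-0.171  0.983  0.062]
 [ 0.343  0.     0.939]]
opening [[0.5142, 0.1059, 0.1058]] local [[0.0001, -0.0, 0.054]] mean local [ 0.0001 -0.      0.054 ]
frame corners [[0.5827, 0.1379, 0.1282], [0.5654, 0.0445, 0.1282], [0.4463, 0.0716, 0.0837], [0.4636, 0.1635, 0.0838]] local [[0.0656, 0.0438, 0.054], [0.0656, -0.0511, 0.054], [-0.0644, -0.0461, 0.054], [-0.0639, 0.0474, 0.054]] mean local [ 0.0007 -0.0015  0.054 ]
tin1,3 [[0.5215, 0.1255, 0.0965], [0.5002, 0.0092, 0.0965]] local [[0.0004, 0.0206, 0.044], [0.0005, -0.0977, 0.044]] mean local [ 0.0004 -0.0386  0.044 ]
fin edges [[0.4903, -0.0528, 0.1397], [0.4582, -0.0443, 0.1275], [0.4596, -0.0407, 0.1278], [0.489, -0.0545, 0.1393]] local [[0.0167, -0.1604, 0.084], [-0.0186, -0.1579, 0.084], [-0.0178, -0.1541, 0.084], [0.0157, -0.1624, 0.084]] mean local [-0.001  -0.1587  0.084 ]
top fin 98 [-0.0194 -0.1622  0.0709] [ 0.0165 -0.1484  0.0898] [ 0.0006 -0.1556  0.0835]
deckh [0.001  0.1326 0.0008]
reader top 251 [ 0.4783 -0.3284  0.1557] [ 0.4552 -0.3515  0.1451] [ 0.5798 -0.2557  0.1629]
((520.0687866210938, -300.427490234375), (147.2305908203125, 32.22075653076172), 36.08729553222656)
355 400 189 243
side fin 94 [-0.015  -0.1625  0.07  ] [ 0.0202 -0.1459  0.0868] [ 0.004  -0.1503  0.0821]
deckh [0.0027 0.134  0.001 ]
reader top 110 [ 0.4808 -0.325   0.1547] [ 0.4595 -0.3464  0.1453] [ 0.5008 -0.3099  0.161 ]
((480.37603759765625, -327.84088134765625), (39.039215087890625, 29.323667526245117), 29.814332962036133)
277 290 143 154
```

The slide comes out clean, with sizes and centre matching to 2 mm and yaw -0.1825. The carrier sits at about 0.031, and the fin top is at about (0.476, -0.045, 0.134). I'll start moving toward the fin.

Call:
send_rows --pt "-36 -20 0" --pt "-72 -40 0" --pt "-108 -60 0" --pt "-144 -80 0" --pt "-180 -100 0" --roll '[-0.04,-0.08,-0.12,-0.16,-0.189]' --jaw 0.5 --newtons 30

```text
clock: 0.52
position: [0.3592, 0.4219, 0.231]
ee_rot: [0.09, 0.996, -0.0, -0.0]
ft_force: [0.9, -0.8, 0.1]
grip_width: 0.498
```

```bash
cat >> h.py <<'E'
org=np.array([.5323,.1026,.055]); A=(Ro.from_euler('z',-.1825)*Ro.from_euler('y',-.35)).as_matrix()
def go(X,yaz=None):
    o=monitor.get_obs(); R=Ro.from_quat(o['ee_rot']).as_matrix()
    print('clk',o['clock'].__round__(2),'pos',o['position'].round(4),'F',o['ft_force'].round(2),'g',round(o['grip_width'],3),'yaz',round(np.arctan2(R[1,1],R[0,1]),4),'tilt',round(np.arccos(-R[2,2]),4),'j7',o['joint_pos'][6].round(2))
    print('offset mm',(R.T@(np.array(X)-o['position'])*1000).round(1), 'roll' ,None if yaz is None else round(-((yaz-np.arctan2(R[1,1],R[0,1])+np.pi/2)%np.pi-np.pi/2),3))
E
python3 -c "
from h import *
X=org+A@np.array([0,-.1555,.084]);print(X)
go([X[0],X[1],.23],np.pi/2-.1825)"
```

```text
[ 0.47575344 -0.04509013  0.13390731]
clk 0.52 pos [0.3592 0.4219 0.231 ] F [ 0.87 -0.81  0.06] g 0.498 yaz 1.3903 tilt 0.0004 j7 0.45
offset mm [-198.5 -438.5    1.1] roll 0.002
```

Call:
send_rows --pt "-20 -36 0" --pt "-40 -72 0" --pt "-60 -108 0" --pt "-80 -144 0" --pt "-95 -183 0" --roll '[0,0,0,0,0]'

```text
clock: 0.93
position: [0.4191, 0.2246, 0.231]
ee_rot: [0.091, 0.996, 0.0, -0.0]
ft_force: [0.9, -0.5, 0.4]
grip_width: 0.499
```

Call:
send_rows --pt "-14 -37 0" --pt "-28 -74 0" --pt "-42 -111 0" --pt "-56 -148 0" --pt "-70 -185 0" --roll '[0,0,0,0,0]'

```text
clock: 1.35
position: [0.4535, 0.03, 0.2312]
ee_rot: [0.091, 0.996, 0.0, -0.0]
ft_force: [1.7, 0.5, 0.3]
grip_width: 0.499
```

Call:
send_rows --pt "-17 -36 0" --pt "-33 -70 0" --pt "-33 -70 30" --pt "-33 -70 60" --pt "-33 -70 60" --roll '[0,0,0,0,0]'

```text
clock: 1.77
position: [0.4704, -0.0434, 0.1666]
ee_rot: [0.092, 0.996, -0.001, -0.004]
ft_force: [-0.7, 0.0, -1.3]
grip_width: 0.497
```

```bash
python3 -c "
from h import *
X=org+A@np.array([0,-.1555,.084])
go([X[0],X[1],.107],np.pi/2-.1825)
save('top','top1'); a,_=save('side','side1')
cv2.imwrite('pics/s1.png',cv2.resize(a[170:330,220:380],None,fx=4,fy=4)[:600])"
```

```text
clk 1.77 pos [ 0.4704 -0.0434  0.1666] F [-0.69  0.01 -1.25] g 0.497 yaz 1.3868 tilt 0.0075 j7 1.4
offset mm [-6.  -0.6 59.6] roll -0.001
```

View pics/s1.png

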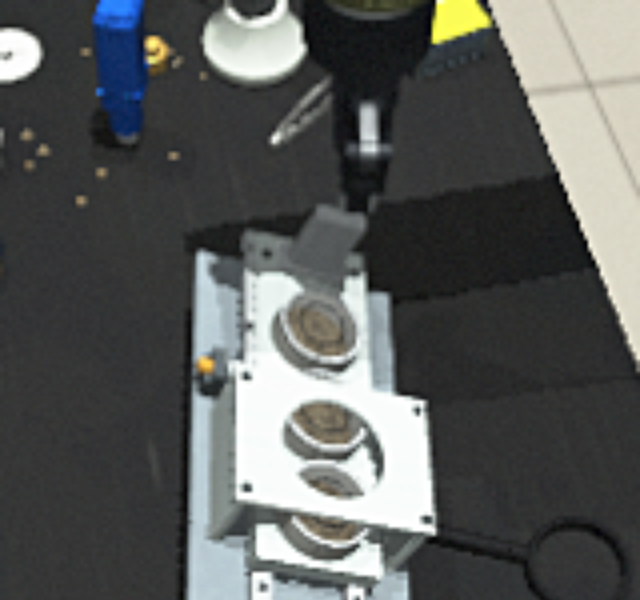

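The hand is above the fin in the side crop (fin at (330,240), fingertips at (360,205)). I'll go down and pinch.

Call:
send_rows --pt "-2 -1 15" --pt "-4 -1 30" --pt "-4 -1 45" --pt "-4 -1 57" --pt "-4 -1 57" --roll '[0,0,0,0,0]'

```text
clock: 2.28
position: [0.4771, -0.0439, 0.1142]
ee_rot: [0.091, 0.996, -0.0, -0.0]
ft_force: [-0.2, 0.0, 0.1]
grip_width: 0.503
```

```bash
python3 -c "
from h import *
X=org+A@np.array([0,-.1555,.084])
go([X[0],X[1],.107],np.pi/2-.1825)"
```

```text
clk 2.28 pos [ 0.4771 -0.0439  0.1142] F [-0.22  0.02  0.08] g 0.503 yaz 1.3893 tilt 0.001 j7 1.45
offset mm [ 1.1 -1.4  7.2] roll 0.001
```

Call:
send_rows --pt "0 0 0" --pt "0 0 0" --pt "0 0 0" --pt "0 0 0" --pt "0 0 0" --roll '[0,0,0,0,0]' --jaw 0.0 --newtons 20

```text
clock: 2.7
position: [0.4783, -0.0442, 0.116]
ee_rot: [0.091, 0.996, 0.001, 0.001]
ft_force: [-2.4, 0.3, 6.9]
grip_width: 0.157
```

```bash
python3 -c "
from h import *
X=org+A@np.array([0,-.124,.084])
go([X[0],X[1],.107],np.pi/2-.1825)
o=monitor.get_obs();print(A.T@(o['position']-org))"
```

```text
clk 2.7 pos [ 0.4783 -0.0442  0.116 ] F [-2.44  0.26  6.92] g 0.157 yaz 1.3883 tilt 0.0026 j7 1.45
offset mm [ 2.3 30.2  9. ] roll -0.0
[-0.00397213 -0.15416991  0.06636217]
```

The fin is pinched (opening 13.3 mm). I'll slide 32 mm along +y.

Call:
send_rows --pt "0 7 0" --pt "0 14 0" --pt "0 21 0" --pt "0 28 0" --pt "0 32 0" --roll '[0,0,0,0,0]'

```text
clock: 3.12
position: [0.4841, -0.0127, 0.116]
ee_rot: [0.091, 0.996, 0.0, 0.001]
ft_force: [-1.0, -0.1, 7.5]
grip_width: 0.159
```

Call:
send_rows --pt "0 0 0" --pt "0 0 0" --pt "0 0 0" --pt "0 0 0" --pt "0 0 0" --roll '[0,0,0,0,0]'

```text
clock: 3.53
position: [0.4842, -0.0124, 0.116]
ee_rot: [0.091, 0.996, 0.001, 0.001]
ft_force: [-0.9, 1.5, 6.6]
grip_width: 0.157
```

```bash
python3 -c "
from h import *
X=org+A@np.array([0,-.124,.084])
go([X[0],X[1],.107],np.pi/2-.1825)
o=monitor.get_obs();print(A.T@(o['position']-org))"
```

```text
clk 3.53 pos [ 0.4842 -0.0124  0.116 ] F [-0.94  1.51  6.61] g 0.157 yaz 1.3885 tilt 0.003 j7 1.38
offset mm [ 2.4 -2.2  9. ] roll 0.0
[-0.00390296 -0.12184761  0.06635319]
```

Call:
send_rows --pt "0 0 0" --pt "0 0 0" --pt "0 0 0" --pt "0 0 0" --pt "0 0 0" --roll '[0,0,0,0,0]' --jaw 0.5

```text
clock: 3.95
position: [0.483, -0.0131, 0.1143]
ee_rot: [0.091, 0.996, 0.0, -0.0]
ft_force: [0.7, 0.1, -0.2]
grip_width: 0.497
```

Call:
send_rows --pt "0 0 -35" --pt "0 0 -70" --pt "0 0 -110" --pt "0 -40 -110" --pt "0 -80 -110" --roll '[0,0,0,0,0]'

```text
clock: 4.37
position: [0.4699, -0.0912, 0.2266]
ee_rot: [0.089, 0.996, 0.0, 0.002]
ft_force: [-0.1, -1.0, -1.0]
grip_width: 0.5
```

```bash
python3 -c "
from h import *
go([.48,-.33,.22])
a,d=save('top','top2')
cv2.imwrite('pics/s2.png',cv2.resize(a[170:270,140:290],None,fx=5,fy=5,interpolation=cv2.INTER_CUBIC))
P=cloud('top',d); L=(P-org)@A
m=(abs(L[...,0])<.06)&(L[...,1]>-.25)&(L[...,1]<-.05)&(L[...,2]>.07)&(L[...,2]<.1)
print('fin',m.sum(),L[m].min(0).round(4),L[m].max(0).round(4))
mid=proj('top',[org+A@np.array([0,0,.043]),org+A@np.array([0,-.064,.044])]); print(mid,(mid-[140,170])*5)"
```

```text
clk 4.37 pos [ 0.4699 -0.0912  0.2266] F [-0.15 -1.03 -1.02] g 0.5 yaz 1.3928 tilt 0.0044 j7 1.49
offset mm [ -52.2 -233.3    6.5] roll NoneTraceback (most recent call last):
  File "<string>", line 8, in <module>
    print('fin',m.sum(),L[m].min(0).round(4),L[m].max(0).round(4))
                        ~~~~~~~~^^^
    return umr_minimum(a, axis, None, out, keepdims, initial, where)
ValueError: zero-size array to reduction operation minimum which has no identity
```

View pics/s2.png

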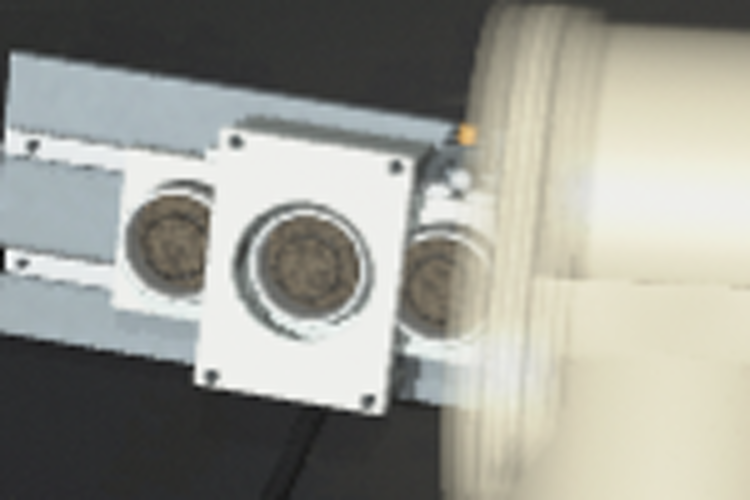

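The middle tin now shows inside the opening, centred near (310,266) in the crop. I'll compare that numerically with the predicted spot and take the reader's pose at the same time.

```bash
python3 -c "
from h import *
a=np.load('pics/top2.npz')['im']
mid=proj('top',[org+A@np.array([0,0,.043]),org+A@np.array([0,.064,.044])]); print('pred',mid.round(2))
h=cv2.cvtColor(a,cv2.COLOR_BGR2HSV); m=((h[...,1]>45)&(h[...,0]>5)&(h[...,0]<25)&(h[...,2]>40)).astype(np.uint8)*255
s=np.zeros_like(m); s[195:250,182:228]=m[195:250,182:228]
s=cv2.morphologyEx(s,cv2.MORPH_CLOSE,np.ones((5,5)))
c=max(cv2.findContours(s,0,2)[0],key=cv2.contourArea); e=cv2.fitEllipse(c); print('tin',e)
o,d=ray('top',[e[0]]); n=A[:,2]
X=o+d*(((org+n*.041-o)@n)/(d@n))[:,None]; print('tin local',((X-org)@A).round(4))
t=np.load('pics/top0.npz'); P=cloud('top',t['d'])
m=(P[...,2]>.148)&(P[...,2]<.175); m[:215]=0; m[250:]=0; m[:,:370]=0; m[:,410:]=0
Q=P[m]; print(m.sum(),Q.mean(0).round(4),np.percentile(Q[:,2],[5,50,95]).round(4)); print(cv2.minAreaRect((Q[:,:2]*1000).astype(np.float32)))
print('top edge from image rays z=.159')
# stand: white mask
st=((h[...,1]<60)&(h[...,2]>120)).astype(np.uint8)
s=np.load('pics/side0.npz'); P=cloud('side',s['d']); m=(P[...,2]>.148)&(P[...,2]<.175);m[:135]=0;m[165:]=0;m[:,:270]=0;m[:,300:]=0
Q=P[m]; print(m.sum(),Q.mean(0).round(4),np.percentile(Q[:,2],[5,50,95]).round(4)); print(cv2.minAreaRect((Q[:,:2]*1000).astype(np.float32)))
# stand base via side+top: points z in .005-.05
for n,D in (('top',t),('side',s)):
    P=cloud(n,D['d']); q=(P[...,2]>.048)&(P[...,2]<.058)&(abs(P[...,0]-.48)<.06)&(abs(P[...,1]+.32)<.06)&(D['im'].min(2)>120); print(n,'rim',q.sum(),cv2.minEnclosingCircle((P[q][:,:2]*1000).astype(np.float32)) if q.any() else 0)
    q=(P[...,2]>.004)&(P[...,2]<.012)&(abs(P[...,0]-.48)<.06)&(abs(P[...,1]+.32)<.06)&(D['im'].min(2)>90); print(n,'foot',q.sum(),cv2.minEnclosingCircle((P[q][:,:2]*1000).astype(np.float32)) if q.any() else 0)
"
```

```text
pred [[201.75 222.61]
 [175.31 218.47]]
tin ((202.61216735839844, 221.5459442138672), (13.907776832580566, 17.700410842895508), 136.9142303466797)
tin local [[ 0.0024 -0.0013  0.041 ]]
230 [ 0.4763 -0.3297  0.1565] [0.1494 0.1577 0.1613]
((476.778076171875, -331.1661376953125), (38.23501968383789, 31.18060874938965), 34.00498580932617)
top edge from image rays z=.159
101 [ 0.4811 -0.3256  0.1554] [0.1492 0.1568 0.1599]
((480.37603759765625, -327.84088134765625), (39.039215087890625, 29.323667526245117), 29.814332962036133)
top rim 81 ((476.4177551269531, -331.2615661621094), 26.058895111083984)
top foot 30 ((466.8173828125, -308.6198425292969), 62.942352294921875)
side rim 55 ((482.01287841796875, -329.5002136230469), 24.917346954345703)
side foot 56 ((473.82940673828125, -291.31842041015625), 56.21937561035156)
```

The carrier sits in the second notch: tin centre within about 2 mm of the opening axis, with a measuring error of about 1 mm. The reader is at about (0.478, -0.330), its x axis at about 32°, and its top at 0.158. I'll move above it and turn to match.

Call:
send_rows --pt "-8 -36 0" --pt "-16 -72 0" --pt "-24 -108 0" --pt "-32 -144 0" --pt "-40 -180 0" --roll '[-0.1,-0.2,-0.3,-0.4,-0.5]' --jaw 1.0

```text
clock: 4.83
position: [0.4748, -0.2677, 0.2244]
ee_rot: [-0.15, 0.989, 0.0, 0.0]
ft_force: [1.0, -0.1, 0.5]
grip_width: 1.0
```

```bash
python3 -c "
from h import *
go([.478,-.330,.21],np.radians(122))"
```

```text
clk 4.83 pos [ 0.4748 -0.2677  0.2244] F [ 0.97 -0.05  0.5 ] g 1.0 yaz 1.8713 tilt 0.0003 j7 2.41
offset mm [ 15.4 -60.5  14.4] roll -0.258
```

Joint 7 would pass its range this way, so I'll use the half-turned grasp.

Call:
send_rows --pt "4 -15 0" --pt "8 -30 0" --pt "12 -45 0" --pt "15 -60 0" --pt "15 -60 0" --roll '[0.12,0.24,0.36,0.48,0.6]'

```text
clock: 5.25
position: [0.4773, -0.3307, 0.2241]
ee_rot: [0.156, 0.988, -0.001, -0.0]
ft_force: [-0.5, -0.2, 1.0]
grip_width: 1.0
```

Call:
send_rows --pt "0 0 0" --pt "0 0 0" --pt "0 0 0" --pt "0 0 0" --pt "0 0 0" --roll '[0.12,0.24,0.36,0.48,0.6]'

```text
clock: 5.67
position: [0.4781, -0.3277, 0.2241]
ee_rot: [0.44, 0.898, 0.0, -0.0]
ft_force: [-0.1, -0.0, 0.2]
grip_width: 1.001
```

Call:
send_rows --pt "0 0 0" --pt "0 0 0" --pt "0 0 0" --pt "0 0 0" --pt "0 0 0" --roll '[0.12,0.24,0.36,0.48,0.6]'

```text
clock: 6.08
position: [0.4781, -0.3277, 0.2242]
ee_rot: [0.685, 0.728, 0.0, -0.0]
ft_force: [0.2, -1.2, -0.4]
grip_width: 1.001
```

Call:
send_rows --pt "0 0 0" --pt "0 0 0" --pt "0 0 0" --pt "0 0 0" --pt "0 0 0" --roll '[0.12,0.24,0.36,0.48,0.6]'

```text
clock: 6.5
position: [0.4782, -0.3276, 0.2242]
ee_rot: [0.87, 0.493, 0.0, -0.0]
ft_force: [-0.3, -1.0, -0.0]
grip_width: 1.003
```

Call:
send_rows --pt "0 0 0" --pt "0 0 0" --pt "0 0 0" --pt "0 0 0" --pt "0 0 0" --roll '[0.12,0.24,0.36,0.48,0.48]'

```text
clock: 6.92
position: [0.4782, -0.3276, 0.224]
ee_rot: [0.962, 0.272, -0.0, -0.0]
ft_force: [0.5, -0.4, -0.2]
grip_width: 1.001
```

```bash
python3 -c "
from h import *
go([.478,-.330,.102],np.radians(122))
a,d=save('side','side3')
P=cloud('side',d)
for z0,z1 in((.06,.09),(.09,.12),(.12,.145),(.145,.175)):
    m=(P[...,2]>z0)&(P[...,2]<z1)&(abs(P[...,0]-.478)<.05)&(abs(P[...,1]+.33)<.05)
    if m.sum()>5: print(z0,m.sum(),P[m].min(0).round(4),P[m].max(0).round(4),P[m].mean(0).round(4))
cv2.imwrite('pics/s3.png',cv2.resize(a[100:220,220:380],None,fx=4,fy=4))"
```

```text
clk 6.92 pos [ 0.4782 -0.3276  0.224 ] F [ 0.52 -0.35 -0.2 ] g 1.001 yaz -1.019 tilt 0.0009 j7 -0.11
offset mm [ -1.4   2.  122. ] roll -0.007
0.06 81 [ 0.4575 -0.3328  0.0628] [ 0.5031 -0.3096  0.0899] [ 0.4821 -0.3189  0.0762]
0.09 98 [ 0.4581 -0.3317  0.0901] [ 0.501  -0.3083  0.1192] [ 0.4821 -0.3179  0.1048]
0.12 85 [ 0.4594 -0.3312  0.1201] [ 0.5009 -0.3081  0.1447] [ 0.4822 -0.3175  0.1321]
0.145 112 [ 0.4597 -0.3458  0.1452] [ 0.501  -0.3095  0.1625] [ 0.4808 -0.325   0.1545]
```

View pics/s3.png

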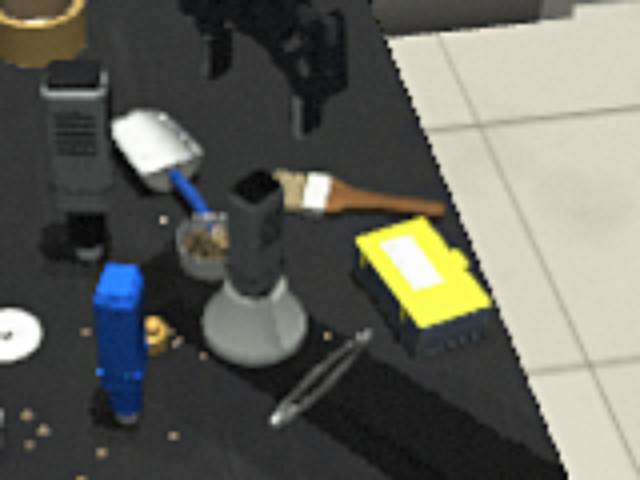

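The gripper is above the reader (case top at (258,185) in the crop), fingers on either side. I'll go down and close gently.

Call:
send_rows --pt "-1 1 30" --pt "-1 1 60" --pt "-1 1 90" --pt "-1 1 120" --pt "-1 1 122" --roll '[0,0,0,0,0]'

```text
clock: 7.38
position: [0.4758, -0.3271, 0.0977]
ee_rot: [0.961, 0.277, -0.002, -0.003]
ft_force: [-0.8, 0.4, -0.6]
grip_width: 1.0
```

Call:
send_rows --pt "0 0 0" --pt "0 0 0" --pt "0 0 0" --pt "0 0 0" --pt "0 0 0" --roll '[0,0,0,0,0]' --jaw 0.0 --newtons 20

```text
clock: 7.8
position: [0.4786, -0.3295, 0.1037]
ee_rot: [0.961, 0.275, 0.001, 0.0]
ft_force: [-0.1, 1.5, 6.3]
grip_width: 0.372
```

Call:
send_rows --pt "0 0 -5" --pt "0 0 -10" --pt "0 0 -15" --pt "0 0 -15" --pt "0 0 -15" --roll '[0,0,0,0,0]'

```text
clock: 8.22
position: [0.478, -0.3291, 0.1176]
ee_rot: [0.961, 0.275, 0.0, -0.0]
ft_force: [-0.2, -0.2, -2.6]
grip_width: 0.376
```

```bash
python3 -c "
from h import *
go([.478,-.330,.127],np.radians(122))"
```

```text
clk 8.22 pos [ 0.478  -0.3291  0.1176] F [-0.24 -0.15 -2.6 ] g 0.376 yaz -1.0132 tilt 0.0005 j7 -0.03
offset mm [-0.5  0.7 -9.4] roll -0.001
```

The reader is gripped (32 mm opening, weight felt) and partly raised. The tool can only turn about its own vertical axis, so I'll tilt the reader in the grip. The snout stays in the cup as a stop while the hand moves along -tool x, toward the downhill side.

Call:
send_rows --pt "0 0 -5" --pt "0 0 -9" --pt "-5 0 -9" --pt "-10 0 -9" --pt "-15 0 -8" --roll '[0,0,0,0,0]'

```text
clock: 8.63
position: [0.4655, -0.3375, 0.1258]
ee_rot: [0.961, 0.275, 0.001, 0.0]
ft_force: [3.1, 0.3, 0.3]
grip_width: 0.373
```

Call:
send_rows --pt "-5 0 1" --pt "-10 0 2" --pt "-15 0 3" --pt "-15 0 3" --pt "-15 0 3" --roll '[0,0,0,0,0]'

```text
clock: 9.05
position: [0.4516, -0.3453, 0.1221]
ee_rot: [0.962, 0.275, -0.0, -0.0]
ft_force: [0.7, -0.4, -1.6]
grip_width: 0.372
```

```bash
cat >> h.py <<'E'
def tilt(f):
    o=monitor.get_obs(); R=Ro.from_quat(o['ee_rot']).as_matrix(); p=o['position']
    im,d=save('side',f); P=cloud('side',d); g=cv2.cvtColor(im,cv2.COLOR_BGR2HSV)
    L=(P-p)@R  # tool frame, z down along tool
    for a,b in ((0,.01),(.01,.02),(.02,.03),(.03,.04),(.04,.05),(.05,.058),(.058,.066),(.066,.075),(.075,.082),(.082,.09),(.09,.1)):
        m=(L[...,2]>a)&(L[...,2]<b)&(abs(L[...,0])<.075)&(abs(L[...,1])<.024)&(im.max(2)<120)
        if m.sum()>4: print(a,m.sum(),np.percentile(L[m],[3,97],axis=0).round(4).tolist())
    cv2.imwrite('pics/v_'+f+'.png',cv2.resize(im[80:230,200:400],None,fx=4,fy=4,interpolation=cv2.INTER_CUBIC))
E
python3 -c "
from h import *
go([.478,-.330,.127],np.radians(122)); tilt('side4')"
```

```text
clk 9.05 pos [ 0.4516 -0.3453  0.1221] F [ 0.7  -0.39 -1.64] g 0.372 yaz -1.0144 tilt 0.001 j7 0.01
offset mm [30.5  0.9 -4.9] roll -0.002
0 37 [[0.0059, -0.0175, 0.0002], [0.0321, 0.0104, 0.0094]]
0.01 41 [[-0.0009, -0.0178, 0.0109], [0.0344, 0.0129, 0.0193]]
0.02 37 [[0.0009, -0.0179, 0.0203], [0.0382, 0.0112, 0.0298]]
0.03 38 [[0.0002, -0.0168, 0.0302], [0.0388, 0.0094, 0.0386]]
0.04 15 [[0.0116, -0.0166, 0.0404], [0.0372, 0.0037, 0.0496]]
0.05 13 [[0.02, -0.0134, 0.0504], [0.0354, 0.0027, 0.0578]]
0.058 22 [[0.0222, -0.0166, 0.0585], [0.0435, 0.0062, 0.0655]]
0.066 21 [[0.0143, -0.0202, 0.0673], [0.0499, 0.0229, 0.0738]]
0.075 10 [[-0.0444, -0.0234, 0.0755], [0.0468, 0.0222, 0.08]]
0.082 8 [[-0.0711, -0.0231, 0.0828], [0.0472, 0.0137, 0.0896]]
0.09 13 [[-0.0705, -0.0238, 0.0907], [0.0178, -0.0049, 0.0986]]
```

View pics/v_side4.png

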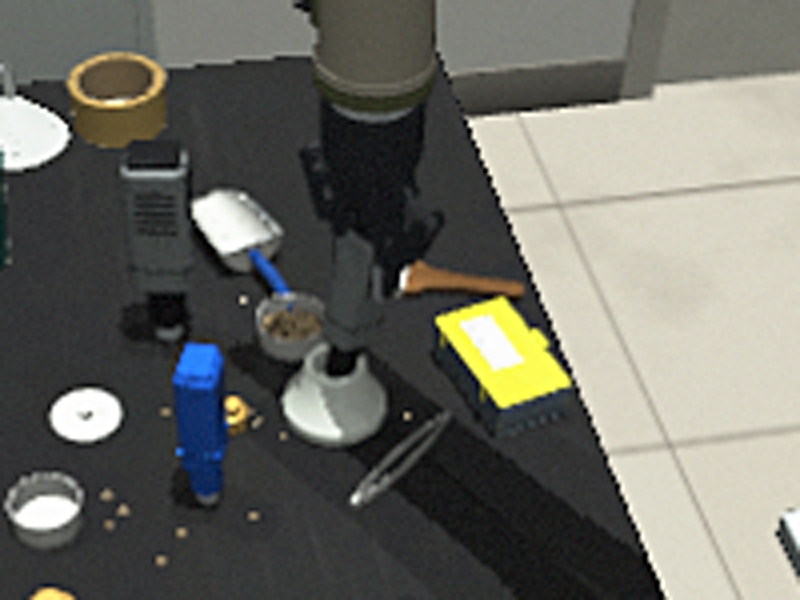

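The reader is tilting in the grip as intended (snout still in the cup at (345,355)). By geometry that's about 0.25 rad, so I'll move about 10 mm more and then lift clear.

Call:
send_rows --pt "-4 0 1" --pt "-8 0 2" --pt "-10 0 2" --pt "-10 0 2" --pt "-10 0 2" --roll '[0,0,0,0,0]'

```text
clock: 9.52
position: [0.4436, -0.3503, 0.1201]
ee_rot: [0.961, 0.275, -0.0, -0.0]
ft_force: [1.6, -0.6, -2.7]
grip_width: 0.372
```

Call:
send_rows --pt "0 0 -15" --pt "0 0 -30" --pt "0 0 -45" --pt "0 0 -60" --pt "0 0 -80" --roll '[0,0,0,0,0]'

```text
clock: 9.93
position: [0.443, -0.3499, 0.2003]
ee_rot: [0.961, 0.275, -0.001, -0.001]
ft_force: [-0.4, 0.1, -2.7]
grip_width: 0.37
```

Call:
send_rows --pt "0 0 -15" --pt "0 0 -30" --pt "0 0 -30" --pt "0 0 -30" --pt "0 0 -30" --roll '[0,0,0,0,0]'

```text
clock: 10.35
position: [0.4435, -0.3499, 0.2293]
ee_rot: [0.961, 0.275, -0.0, -0.001]
ft_force: [-0.5, 0.2, -2.9]
grip_width: 0.371
```

```bash
python3 -c "
from h import *
X=org+A@np.array([0,0,.054+.06+.115])
print(X); go([X[0],X[1],X[2]],-np.pi/2-.1825); tilt('side5')"
```

```text
[0.45508044 0.11685114 0.27011635]
clk 10.35 pos [ 0.4435 -0.3499  0.2293] F [-0.5   0.17 -2.89] g 0.371 yaz -1.0134 tilt 0.0016 j7 -0.07
offset mm [ 256.7 -390.1  -40.3] roll 0.74
0 50 [[0.0073, -0.0171, 0.0006], [0.0371, 0.0139, 0.0096]]
0.01 46 [[0.0016, -0.0166, 0.0104], [0.0403, 0.0109, 0.0193]]
0.02 51 [[0.0045, -0.0176, 0.0205], [0.0438, 0.0119, 0.0293]]
0.03 34 [[0.0116, -0.0171, 0.0302], [0.045, 0.0112, 0.0376]]
0.04 28 [[0.0136, -0.0147, 0.0414], [0.0428, 0.0069, 0.0495]]
0.05 24 [[0.0288, -0.0125, 0.0505], [0.0481, 0.0087, 0.0576]]
0.058 20 [[0.0325, -0.0128, 0.0583], [0.0511, 0.004, 0.065]]
0.066 18 [[0.0341, -0.0127, 0.066], [0.0507, 0.0092, 0.0737]]
0.075 6 [[0.0419, -0.0087, 0.0775], [0.0498, 0.0036, 0.0794]]
0.082 6 [[0.0393, -0.0097, 0.0823], [0.0517, 0.0017, 0.0868]]
```

The reader is out and gripped, tilted by roughly 0.34 rad by its edge slope. I'll carry it high over to the slide and roll into line with the rails on the way.

Call:
send_rows --pt "15 -22 -25" --pt "33 -50 -45" --pt "52 -79 -60" --pt "71 -108 -60" --pt "90 -137 -60" --roll '[0.1,0.2,0.3,0.4,0.5]'

```text
clock: 10.82
position: [0.4458, -0.2307, 0.2883]
ee_rot: [0.996, 0.09, -0.002, -0.001]
ft_force: [-0.7, 0.5, -1.8]
grip_width: 0.373
```

```bash
python3 -c "
from h import *
go([.4553,.1168,.285],-np.pi/2-.1825)"
```

```text
clk 10.82 pos [ 0.4458 -0.2307  0.2883] F [-0.71  0.5  -1.76] g 0.373 yaz -1.3902 tilt 0.0041 j7 -1.0
offset mm [  71.8 -340.1    3.9] roll 0.363
```

Call:
send_rows --pt "5 -34 0" --pt "10 -68 0" --pt "15 -102 0" --pt "20 -136 0" --pt "22 -150 0" --roll '[0.05,0.1,0.15,0.2,0.24]'

```text
clock: 11.23
position: [0.4391, -0.0751, 0.2883]
ee_rot: [1.0, -0.026, -0.002, -0.002]
ft_force: [0.1, 0.5, -2.4]
grip_width: 0.371
```

```bash
python3 -c "
from h import *
go([.4553,.1168,.285],-np.pi/2-.1825)"
```

```text
clk 11.23 pos [ 0.4391 -0.0751  0.2883] F [ 0.14  0.54 -2.45] g 0.371 yaz -1.6236 tilt 0.0057 j7 -1.71
offset mm [   6.1 -192.4    3.9] roll 0.13
```

Call:
send_rows --pt "2 -38 0" --pt "3 -76 0" --pt "5 -114 0" --pt "6 -152 0" --pt "7 -188 0" --roll '[0,0,0,0,0]'

```text
clock: 11.65
position: [0.4568, 0.1092, 0.2884]
ee_rot: [1.0, -0.028, -0.002, -0.001]
ft_force: [0.2, -0.1, -2.9]
grip_width: 0.372
```

Call:
send_rows --pt "0 0 15" --pt "0 0 30" --pt "0 0 45" --pt "0 0 45" --pt "0 0 45" --roll '[0,0,0,0,0]'

```text
clock: 12.07
position: [0.4566, 0.107, 0.2437]
ee_rot: [1.0, -0.028, -0.003, -0.0]
ft_force: [-0.2, -0.5, -2.0]
grip_width: 0.376
```

```bash
python3 -c "
from h import *
go([.4553,.1168,.238],-np.pi/2-.1825); tilt('side6')
im=np.load('pics/side6.npz')['im']; W=org+A@np.array([0,0,.043]); print(proj('side',[W,W+.06*A[:,2],W+.175*A[:,2]]).round(1))
save('top','top6')
x,y=proj('side',[W+.1*A[:,2]])[0].astype(int); print(x-75,y-80)
cv2.imwrite('pics/v6.png',cv2.resize(im[y-80:y+70,x-75:x+75],None,fx=4,fy=4,interpolation=cv2.INTER_CUBIC))"
```

```text
clk 12.07 pos [0.4566 0.107  0.2437] F [-0.21 -0.53 -2.03] g 0.376 yaz -1.6269 tilt 0.0053 j7 -1.98
offset mm [-1.9 -9.7  5.7] roll 0.126
0 54 [[0.0108, -0.0156, 0.001], [0.0357, 0.0077, 0.0094]]
0.01 74 [[0.0008, -0.0163, 0.0104], [0.0391, 0.009, 0.0199]]
0.02 70 [[0.002, -0.016, 0.0207], [0.043, 0.008, 0.0296]]
0.03 38 [[0.0061, -0.0158, 0.0302], [0.0433, 0.0, 0.039]]
0.04 21 [[0.0108, -0.0143, 0.0409], [0.0422, 0.0031, 0.0496]]
0.05 29 [[0.0228, -0.0117, 0.0506], [0.045, 0.0018, 0.0579]]
0.058 30 [[0.0295, -0.0116, 0.0584], [0.0484, 0.0044, 0.0655]]
0.066 16 [[0.0307, -0.0117, 0.0664], [0.0496, -0.0005, 0.0743]]
0.075 13 [[0.0339, -0.0093, 0.0754], [0.05, 0.0027, 0.0803]]
0.082 6 [[0.0392, -0.007, 0.0826], [0.0498, -0.0037, 0.0858]]
[[301.6 283.1]
 [311.6 270.8]
 [333.7 243.6]]
243 181
```

View pics/v6.png

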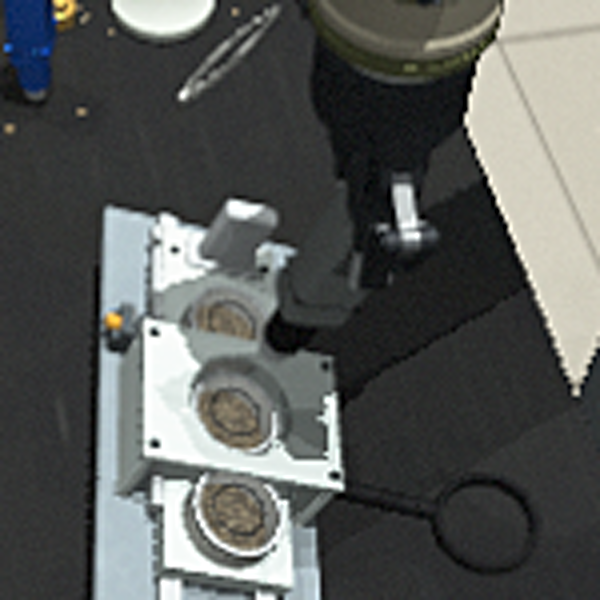

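The side view shows the snout tip at crop (287,345), just short of the opening, with the reader leaning downhill. Its edge slopes give 0.29–0.39 rad. I'll finish the roll, then descend along the window normal to about 25 mm off.

Call:
send_rows --pt "-1 -5 0" --pt "-2 -10 3" --pt "-2 -10 6" --pt "-2 -10 6" --pt "-2 -10 6" --roll '[0.05,0.1,0.126,0.126,0.126]'

```text
clock: 12.58
position: [0.456, 0.1172, 0.2388]
ee_rot: [0.996, -0.09, -0.002, -0.001]
ft_force: [0.2, 0.4, -3.2]
grip_width: 0.371
```

```bash
cat >> h.py <<'E'
def nose(f):
    # 3-D tip/axis from the side depth, tool frame, averaged over 4 pictures
    o=monitor.get_obs(); R=Ro.from_quat(o['ee_rot']).as_matrix(); p=o['position']
    S=[]
    for i in range(4):
        im,d=save('side',f+str(i)); L=(cloud('side',d)-p)@R
        m=(abs(L[...,0]-.02)<.05)&(abs(L[...,1])<.022)&(L[...,2]>-.005)&(L[...,2]<.1)&(im.max(2)<135); S.append(L[m])
    L=np.vstack(S)
    for lo,hi in((0,.03),(.046,.074)):
        X=[];Z=[]
        for z in np.arange(lo,hi,.004):
            q=L[(L[:,2]>=z)&(L[:,2]<z+.004)]
            if len(q)>15: X.append([np.percentile(q[:,0],4),np.percentile(q[:,0],97)]);Z.append(z+.002)
        X=np.array(X);Z=np.array(Z); print('z',Z.round(3).tolist(),'\n xmin',X[:,0].round(4).tolist(),'\n xmax',X[:,1].round(4).tolist())
        print(' angle xmax',np.arctan(np.polyfit(Z,X[:,1],1)[0]).round(3),'xmin',np.arctan(np.polyfit(Z,X[:,0],1)[0]).round(3))
    q=L[(L[:,2]>.05)&(L[:,0]>.02)&(L[:,0]<.06)]
    u=np.median(q,0); print('snout pts',len(q),'median',u.round(4))
    return R,p
E
python3 -c "
from h import *
go([.4656,.1149,.2049],-np.pi/2-.1825); nose('n')"
```

```text
clk 12.58 pos [0.456  0.1172 0.2388] F [ 0.19  0.41 -3.23] g 0.371 yaz -1.7517 tilt 0.0039 j7 -2.12
offset mm [10.   0.6 33.9] roll 0.002
z [0.002, 0.006, 0.01, 0.014, 0.018, 0.022, 0.026, 0.03] 
 xmin [0.0121, 0.0095, 0.0005, 0.002, 0.0016, 0.0057, 0.003, 0.0008] 
 xmax [0.034, 0.0347, 0.0364, 0.0381, 0.0398, 0.0418, 0.0434, 0.0437]
 angle xmax 0.365 xmin -0.28
z [0.048, 0.052, 0.056, 0.06, 0.064, 0.068, 0.072] 
 xmin [0.0262, 0.0245, 0.0264, 0.0307, 0.0257, 0.0277, 0.0295] 
 xmax [0.0439, 0.0442, 0.046, 0.0481, 0.0481, 0.05, 0.0472]
 angle xmax 0.21 xmin 0.136
snout pts 357 median [ 0.042  -0.0082  0.0633]
```

The axis estimate from case and snout is 0.352 rad, so it matches the 0.35 slope. I'll descend to about 25 mm above the window.

Call:
send_rows --pt "3 0 8" --pt "6 0 16" --pt "9 0 24" --pt "12 0 32" --pt "12 0 32" --roll '[0,0,0,0,0]'

```text
clock: 13.2
position: [0.4672, 0.1148, 0.2044]
ee_rot: [0.996, -0.091, -0.003, -0.0]
ft_force: [0.1, -1.3, -2.2]
grip_width: 0.374
```

```bash
python3 -c "
from h import *
R,p=nose('m')
W=org+A@np.array([0,0,.043]); N=A[:,2]
print('p',p.round(4)); T=p+R@np.array([.042,.001,.0875]); print('tip local est',((T-W)@A).round(4))
im=np.load('pics/m0.npz')['im']; x0,y0=265,220
v=cv2.resize(im[y0:y0+75,x0:x0+100],None,fx=8,fy=8,interpolation=cv2.INTER_CUBIC)
for X,c in ((W,(0,0,255)),(W+.025*N,(0,255,0)),(W+.05*N,(0,255,0)),(T,(255,0,255))):
    q=(proj('side',[X])[0]-[x0,y0]+.5)*8; cv2.circle(v,tuple(int(i) for i in q),3,c,-1); print(q.round())
cv2.imwrite('pics/v7.png',v)"
```

```text
z [0.002, 0.006, 0.01, 0.014, 0.018, 0.022, 0.026, 0.03] 
 xmin [0.0125, 0.0117, 0.0031, 0.0003, 0.0011, 0.0036, 0.0036, 0.001] 
 xmax [0.035, 0.0358, 0.0376, 0.0394, 0.0404, 0.0416, 0.0434, 0.0436]
 angle xmax 0.319 xmin -0.34
z [0.048, 0.052, 0.056, 0.06, 0.064, 0.068] 
 xmin [0.0245, 0.0222, 0.0237, 0.0259, 0.0279, 0.03] 
 xmax [0.0447, 0.0445, 0.0467, 0.0487, 0.0486, 0.0486]
 angle xmax 0.237 xmin 0.321
snout pts 318 median [ 0.0421 -0.0084  0.0615]
p [0.4672 0.1148 0.2044]
tip local est [-0.0021 -0.0008  0.0234]
[297. 509.]
[329. 469.]
[363. 428.]
[333. 471.]
```

View pics/v7.png

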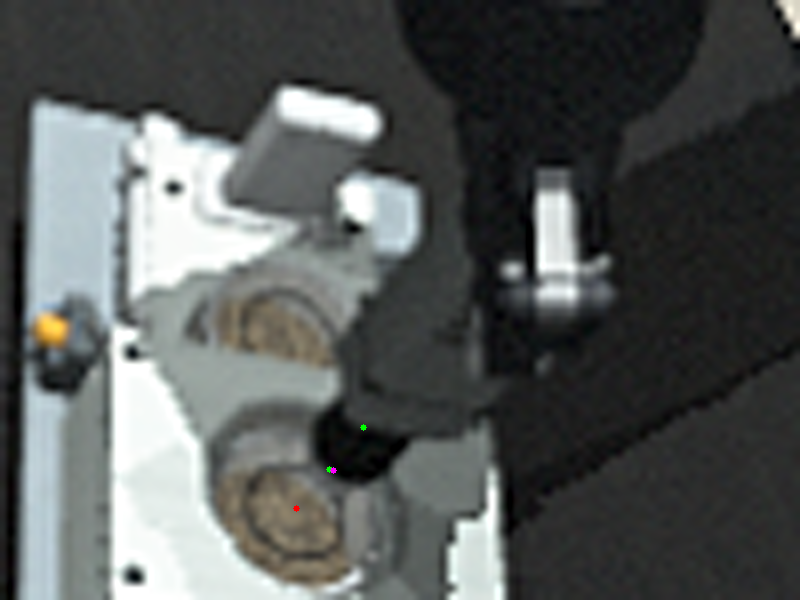

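Red (the ring centre) falls inside the black ring. The estimated tip, magenta, sits on the window normal at about (333,471), with the snout centred on the normal line. The fin and carrier look right. I'll approach along the normal.

Call:
send_rows --pt "2 0 4" --pt "4 0 8" --pt "6 0 12" --pt "8 0 16" --pt "8 0 16" --roll '[0,0,0,0,0]'

```text
clock: 13.82
position: [0.4753, 0.1137, 0.1895]
ee_rot: [0.996, -0.091, -0.002, -0.001]
ft_force: [0.3, 1.0, -2.5]
grip_width: 0.372
```

Call:
send_rows --pt "0 0 0" --pt "0 0 0" --pt "0 0 0" --pt "0 0 0" --pt "0 0 0" --roll '[0,0,0,0,0]'

```text
clock: 14.23
position: [0.4754, 0.1141, 0.1906]
ee_rot: [0.996, -0.091, -0.002, -0.001]
ft_force: [-0.4, 0.4, -2.3]
grip_width: 0.369
```

```bash
python3 -c "
from h import *
R,p=nose('q')
W=org+A@np.array([0,0,.043])
T=p+R@np.array([.042,.001,.0875]); print('tip local est',((T-W)@A).round(4),p.round(4),monitor.get_obs()['ft_force'].round(2))"
```

```text
z [0.002, 0.006, 0.01, 0.014, 0.018, 0.022, 0.026, 0.03] 
 xmin [0.014, 0.0116, 0.0069, 0.002, 0.004, 0.0035, 0.0053, 0.001] 
 xmax [0.0336, 0.0355, 0.0357, 0.0377, 0.0394, 0.0415, 0.0417, 0.0435]
 angle xmax 0.342 xmin -0.371
z [0.048, 0.052, 0.056, 0.06, 0.064, 0.068, 0.072] 
 xmin [0.0268, 0.0263, 0.0261, 0.0282, 0.0256, 0.0276, 0.0297] 
 xmax [0.0427, 0.0446, 0.0466, 0.0467, 0.0489, 0.0488, 0.0696]
 angle xmax 0.686 xmin 0.095
snout pts 823 median [ 0.0443 -0.0083  0.0891]
tip local est [0.0011 0.0002 0.0077] [0.4754 0.1141 0.1906] [-0.17  1.01 -2.75]
```

Call:
send_rows --pt "0.7 0 1.9" --pt "1.4 0 3.8" --pt "2 0 5.6" --pt "2 0 5.6" --pt "2 0 5.6" --roll '[0,0,0,0,0]'

```text
clock: 14.85
position: [0.4773, 0.1136, 0.1847]
ee_rot: [0.996, -0.091, -0.002, -0.001]
ft_force: [-0.5, 0.7, -2.2]
grip_width: 0.37
```

Call:
send_rows --pt "0.35 0 1" --pt "0.7 0 1.9" --pt "0.7 0 1.9" --pt "0.7 0 1.9" --pt "0.7 0 1.9" --roll '[0,0,0,0,0]'

```text
clock: 15.27
position: [0.4781, 0.1136, 0.1831]
ee_rot: [0.996, -0.091, -0.002, -0.001]
ft_force: [-1.5, -0.6, 0.3]
grip_width: 0.369
```

Call:
send_rows --pt "0.35 0 1" --pt "0.7 0 1.9" --pt "0.7 0 1.9" --pt "0.7 0 1.9" --pt "0.7 0 1.9" --roll '[0,0,0,0,0]'

```text
clock: 15.68
position: [0.4788, 0.1135, 0.1811]
ee_rot: [0.996, -0.091, -0.002, -0.001]
ft_force: [-0.8, 0.9, 0.8]
grip_width: 0.374
```

```bash
cat > f.py <<'E'
from h import *
F=[];p=[]
R,_=nose('z')
for i in range(10):
    im,d=eyes.camera('side'); o=monitor.get_obs(); F.append(o['ft_force']); p.append(o['position'])
F=np.array(F); p=np.mean(p,0); print('F',F.mean(0).round(2),F.std(0).round(2),'normal over -2.6 base',((F.mean(0)-[0,.2,-2.6])@A[:,2]).round(2))
W=org+A@np.array([0,0,.043]); T=p+R@np.array([.042,.001,.0875]); print('unpressed tip local',((T-W)@A).round(4),p.round(4),'clk',o['clock'])
E
python3 f.py
```

```text
z [0.002, 0.006, 0.01, 0.014, 0.018, 0.022, 0.026, 0.03] 
 xmin [0.0123, 0.0118, 0.0072, 0.0022, 0.0035, 0.0002, 0.0013, 0.0012] 
 xmax [0.034, 0.0342, 0.0361, 0.0381, 0.0401, 0.0402, 0.0421, 0.0423]
 angle xmax 0.32 xmin -0.419
z [0.048, 0.052, 0.056, 0.06, 0.064, 0.068, 0.072] 
 xmin [0.0261, 0.0269, 0.0221, 0.0255, 0.0311, 0.0285, 0.0355] 
 xmax [0.0432, 0.0445, 0.0454, 0.0692, 0.0691, 0.0667, 0.0663]
 angle xmax 0.887 xmin 0.346
snout pts 819 median [ 0.0429 -0.0089  0.0796]
F [-0.82  0.2   1.34] [0.65 0.48 0.32] normal over -2.6 base 3.98
unpressed tip local [ 0.001   0.0002 -0.0025] [0.4787 0.1135 0.1811] clk 16.3833
```

Contact is at about 4 N normal, around 3 mm of travel. I'll go about 1.2 mm further, then check once more.

Call:
send_rows --pt "0.2 0 0.6" --pt "0.4 0 1.2" --pt "0.4 0 1.2" --pt "0.4 0 1.2" --pt "0.4 0 1.2" --roll '[0,0,0,0,0]'

```text
clock: 16.8
position: [0.4791, 0.1134, 0.1799]
ee_rot: [0.996, -0.091, -0.002, -0.001]
ft_force: [-1.1, -0.6, 1.7]
grip_width: 0.375
```

```bash
python3 f.py; python3 -c "
from h import *
im,d=save('side','fin'); x0,y0=265,220
W=org+A@np.array([0,0,.043]); N=A[:,2]
v=cv2.resize(im[y0:y0+75,x0:x0+100],None,fx=8,fy=8,interpolation=cv2.INTER_CUBIC)
for X,c in [(W+.0*N,(0,0,255)),(W+.025*N,(0,255,0)),(W+.12*N,(0,255,0))]+[(W+A@np.array([13*np.cos(t),13*np.sin(t),7])/1000,(255,0,255)) for t in np.arange(0,6.28,.5)]:
    q=(proj('side',[X])[0]-[x0,y0]+.5)*8; cv2.circle(v,tuple(int(i) for i in q),2,c,-1)
cv2.imwrite('pics/v8.png',v)"
```

```text
z [0.002, 0.006, 0.01, 0.014, 0.018, 0.022, 0.026, 0.03] 
 xmin [0.0136, 0.0132, 0.0022, 0.004, 0.0014, 0.0028, 0.0029, 0.0028] 
 xmax [0.0335, 0.0355, 0.0363, 0.0379, 0.0398, 0.0418, 0.0425, 0.0438]
 angle xmax 0.357 xmin -0.363
z [0.048, 0.052, 0.056, 0.06, 0.064, 0.068, 0.072] 
 xmin [0.0245, 0.0265, 0.0236, 0.0291, 0.0282, 0.0305, 0.0325] 
 xmax [0.0429, 0.045, 0.045, 0.0687, 0.0686, 0.0493, 0.0659]
 angle xmax 0.734 xmin 0.316
snout pts 786 median [ 0.0427 -0.0088  0.0786]
F [-0.48  0.27  2.61] [0.48 0.31 0.44] normal over -2.6 base 5.06
unpressed tip local [ 0.001   0.0002 -0.0037] [0.4791 0.1134 0.1799] clk 17.5
```

View pics/v8.png

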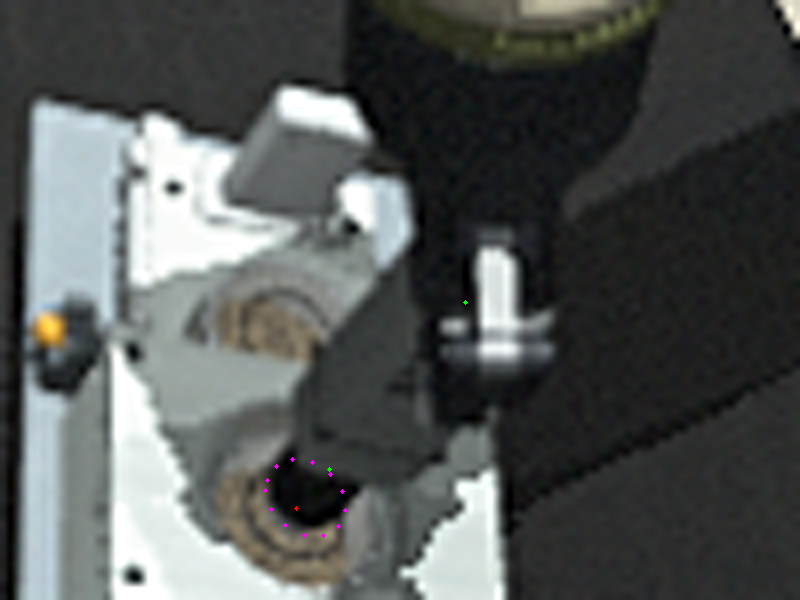

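The snout end fills the predicted circle to within about 1–2 mm, and the ring's arc shows around it. Force is about 5 N and the tilt about 0.35 rad. I'll hand in.

```bash
python3 -c "
from h import *
go([.479,.1134,.18]); print(manip.hand_in())"
```

```text
clk 17.55 pos [0.4791 0.1134 0.1799] F [0.43 0.3  2.53] g 0.372 yaz -1.7527 tilt 0.0039 j7 -2.02
offset mm [-0.1 -0.  -0.1] roll None
the job is handed in; nothing more can be done
None
```

The job is handed in at 17.55 s with the arm still holding the reader on the middle tin's window. `hand_in()` gives no verdict, so the figures below are my own measurements.

**What I did**
- **Carrier:** I pinched the fin, slid it about 32 mm toward the frame into the second notch and let go.
- **Reader:** I gripped it across its 32 mm faces. The tool can only turn about its own vertical axis, so I tilted the reader in the grip by moving the hand sideways while the snout was still held in the stand's cup. Then I lifted it clear and lowered it onto the window along the window's normal.

**Last checks**

| Item | Measured | Required |
|---|---|---|
| Middle tin from the frame centre, along the rails | 1.3 mm | within 2.5 mm |
| Nose from the ring centre | about 1–2 mm | within 6 mm |
| Reader tilt against the 0.35 rad slope | about 0.35 rad | within 0.12 rad |
| Force on the window | about 5 N | 1.5–10 N |
| Nose pushed in (from the force and position) | about 4–4.5 mm | 2–7.5 mm |
| Reader gripped | 32 mm opening, 20 N grip set | over 2 N |

**Less certain**
- **Tilt:** the case edge read 0.32–0.39 rad. The snout edge read lower before contact, 0.21–0.29 rad, and with the nose on the window its fit was disturbed by the background. The 0.35 comes from lining up case and snout while hovering. It is not a direct reading in contact.
- **Tin position:** it also showed a 2.4 mm offset across the slide, which I put down to camera calibration, good to about 2 mm.
- **Fin:** I could not re-measure its final position because the arm hid it.
- **Other objects:** I did not measure them at the end, but the arm stayed well clear of all of them.

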